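# Close the quick clamp on the casting mould

### The job

Close the quick clamp on the casting mould: with the back of a finger, push the clamp's strap round over the mould until it meets its stop post, then push the cam lever fully down with a fingertip so that the foot presses on the mould. Only push: do not take hold of the strap or the lever, leave the mould in its nest and the other things where they are.

Things in the scene. Friction and masses are not known exactly. Their poses are not given: they have to be found in the camera images.
- clamp: fixed grey base plate of the quick clamp, 190 mm (its x) by 110 mm (its y) by 14 mm. Origin: centre of its underside, on the table. A mould lies in a nest of four 6 mm lips centred at x = -25 mm; the strap's pivot post stands at x = +70 mm, y = 0; a stop post, 9 mm thick, rising to 75 mm above the table, stands at x = +35 mm, y = -17 mm.
- pivot (a point): point on the vertical pivot axis of the strap, level with the strap's upper face (75 mm above the table). Axes as clamp.
- strap (a joint): angle of the strap about its vertical pivot: 0 = over the mould, at its hard stop, pointing to -x of the base plate; it grows as the strap swings aside towards +y of the base plate (1.57 = pointing to +y). Stiff hinge: about 0.8 N at the free end moves it, and it stays where it is left. It starts between 1.0 and 1.6.
- strap_tip (a point): free end of the strap, 130 mm from the pivot axis, mid-width and mid-thickness. The strap is a flat aluminium bar, 24 mm wide, 8 mm thick, underside 67 mm and upper face 75 mm above the table. Axes: +x along the strap to the pivot axis, z up.
- lever (a joint): angle by which the cam lever has been pushed down: 0 = fully raised, sloping 0.60 (34 degrees) above level; 0.60 = fully down, level, lying along the strap, at a hard stop. It starts between 0 and 0.1 and stays where it is left; about 5 N straight down, 50 mm from the pivot axis, lowers it. Pressing it lowers the foot by 6 mm.
- lever_tip (a point): outer end of the lever, mid-width and mid-thickness, 77 mm from the lever's cross axle, which lies on the strap's pivot axis 86 mm above the table. The lever turns with the strap, in its plane, and slopes up towards the strap's free end; 21 mm wide, 10 to 12 mm thick at its black grip (outer 40 mm). +x runs along the lever to the axle, y along the axle.
- foot: round rubber foot, 24 mm across, 8 mm high, hanging on a steel plunger under the strap 95 mm from the pivot axis. Origin: on the foot's axis, level with the strap's underside when the lever is up; the foot's lower face is 20 mm below it, 3 mm above the mould's top. It is sprung: lever fully down presses with about 9 N.
- mould: loose two-part casting mould, off-white block 64 by 64 by 30 mm with a parting line, 0.15 kg. Origin: centre of its underside, which lies on the base plate, 14 mm above the table; the top is 44 mm above the table.
- cream_jar: bystander, loose: low open white jar, 45 mm across, 17 mm high. Origin: centre of its underside as it lies.
- jar_lid: bystander, loose: round screw lid, 55 mm across, 9 mm high. Origin: centre of its underside as it lies.
- red_pen: bystander, loose: marker pen, 131 mm long, 11 mm thick. Origin: centre of its underside as it lies.
- glass_dish: bystander, loose: eight-sided glass dish, 67 mm across, 18 mm high. Origin: centre of its underside as it lies.
- bracelet: bystander, loose: bead bracelet lying flat, 68 mm across, 10 mm high. Origin: centre of its underside as it lies.
- spool_black: bystander, loose: spool of black thread lying on its side, about 74 mm across, 51 mm high. Origin: centre of its underside as it lies.
There are look-alikes about, which are no part of the job. What is shaped like the mould but brown or turquoise is not meant.

How it is judged (in metres and radians):
On the way, in this order (a step that is already met when the one before it is completed fails the run):
1. the strap is over the mould at its stop while the lever is still up (value of joint strap below 0.08 rad and value of joint lever below 0.2 rad), for 0.2 s.
2. the lever is pushed fully down (value of joint strap below 0.08 rad and value of joint lever above 0.5 rad), for 0.2 s.
At the end, for the whole second after the job is handed in: Strap within 0.08 rad of its stop, lever pushed down past 0.50 of its 0.60 rad, the foot pressing on the mould with more than 3 N, the mould lying flat and still within 8 mm of its start (all of step 2 and contact force between foot and mould above 3 N and distance of mould from where it was at the start of the episode below 0.008 m and angle between mould's own z axis and vertical below 0.05 rad and linear speed of mould below 0.02 m/s); the robot touches nothing.
It fails at once if the lever is pushed half down while the strap is not over the mould (value of joint lever above 0.3 rad and value of joint strap above 0.15 rad).
It fails at once if the strap is taken between the fingers (x of the grasp point in the frame of strap_tip between 0 and 0.09 m and y of the grasp point in the frame of strap_tip between -0.01 and 0.01 m and z of the grasp point in the frame of strap_tip between -0.018 and 0.018 m).
It fails at once if the lever is taken between the fingers (x of the grasp point in the frame of lever_tip between 0 and 0.06 m and y of the grasp point in the frame of lever_tip between -0.008 and 0.008 m and z of the grasp point in the frame of lever_tip between -0.01 and 0.01 m).
It fails at once if the mould is lifted or shoved out of its nest (distance of mould from where it was at the start of the episode above 0.012 m).
It fails at once if a bystander is moved by more than 25 mm (distance of any of cream_jar, jar_lid, red_pen, glass_dish, bracelet, spool_black from where it was at the start of the episode above 0.025 m).
It also fails if it takes over 43 s, if anything falls off the work surface, if the arm or the gripper's body presses on something with over 40 N, if the wrist force passes 120 N, or if a joint passes its speed limit or range.

### The arm

A 6-joint arm with a two-finger parallel gripper is mounted at the origin on the work surface; the furniture and walls round the work are solid. World frame = base frame: x ahead of the robot, y to its left, z up, the work surface at z = 0. Lengths are in mm, angles in rad, forces in N, time in s.
With the tool pointing down it reaches from about 275 to 1000 mm from the base axis. Payload 8.4 kg.
Tool frame: the origin (TCP) lies midway between the tips of the shut fingers; the grasp point (between the pads) lies 19 mm behind it; y points along the fingers, z is the direction in which the jaws open and shut, and the axes are right-handed (so a half turn about y gives the same grasp; the last joint's range is limited). The gripper opens to 85 mm and grips with 20 to 120 N. Pads are 22 mm wide; open, the fingers measure 114 mm over their backs; the gripper's body (76 mm by 85 mm) begins 54 mm behind the grasp point. The pads swing forward as they close: fully open they stand 13 mm farther back than shut.
Start: joints at [1.139, 0.353, 1.633, -0, 1.155, -0.002], TCP at [260.429, 568.159, 199.881] pointing down, gripper open.
Joint ranges: [-2.63, 2.63], [-0.92, 2.1], [0.06, 2.66], [-1.3, 4.44], [0, 2.69], [-3.02, 3.02]. Speed limits (rad/s): [2.22, 2.22, 2.79, 3.14, 3.14, 3.14].

### API

Orientations are given as [roll, pitch, yaw] about the fixed x, y, z axes, in that order (R = Rz(yaw) Ry(pitch) Rx(roll)).
In Python, from rig import r, imaging gives the robot as it stands. The module is installed in compiled form; this text tells all that it offers.
- The arm moves only by the tool send_rows, never from a script. Its argument "series" is a list of rows, each a list of 6 numbers: the shift along the tool's x, y, z in m, then the turn, a rotation vector about the tool's x, y, z in degrees. In form: [[dx, dy, dz, ax, ay, az], ...]. A call has 1 to 8 rows; each row shifts and turns the commanded pose from where the row before left it, along the tool's axes as they then stand; what a row does not reach is not made up. A row lasts 1/10 s, in which the tool goes at most 50 mm and 8.59 degrees, less where a joint would pass 70% of its speed; a pose out of reach is approached as far as the arm can. A call is refused whole if a number of a shift passes 0.05 or a number of a turn 8.59, either way. A call with a gripper value outside its range is refused whole. "gripper" is the opening, from 0 (shut) to 1 (fully open), set as the call begins (left out, the last holds). The fingers move at their own pace and stop on an object; "squeeze" is the grip in N (left out, the last holds). Time passes only in rows, so rows that do not move let the fingers close. It gives the time, the measured TCP pose, the force and the opening at its end, in the units of the state.
- r.sense(): the state, without advancing time (a new reading comes with each control period).
- imaging.grab_frame(name): name is "scene" or "side" or "wrist"; returns a dict with "frame" (384x512x3 uint8, red, green, blue), "depth" (384x512 float32, mm along the optical axis (not along the pixel's ray), 0 where there is no reading), "intrinsics" (3x3 intrinsics, pixels), "origin" and "rotation" of the camera in the world. Camera axes: x right, y down, z forward; pixel columns grow to the right and rows downward; lengths in mm; the calibration is good to about 2 mm. A picture is of the moment at which its call begins.
- r.sign_off(): hands the job in, once; it reports no verdict.
The state is a dict: "clock": time; "qpos": joint angles; "qvel": joint speeds; "joint_efforts": joint torques, N m; "eef_pos": TCP position; "tcp_rot": TCP orientation; "contact_force": force on the tool from outside, world axes, zero at the start; "wrist_torque": the same for the moment, N m; "opening": opening from 0.0 (shut) to 1.0 (fully open).
Only numpy, scipy, OpenCV 4.12 (cv2) and the standard library are available. Lean on these libraries where they do the work, as an engineer would, in place of code of your own. Each camera call takes 0.05 s, during which the arm holds its last target.

## Working session

There is one attempt and no reset: what is moved stays moved. The work goes in short steps, Python scripts to look and compute and a tool call to move; the robot and the scene stay as the last step left them, time stands still between calls to the robot, and variables do not carry over. Pictures are saved under pics/ and viewed, and the job is handed in when it is done.

Besides the shell and the picture viewer there is one more tool, called after "Emit:" as name([rows], argument=value, ...), one row to a line, values as JSON. send_rows: Moves the arm, as the interface text tells. Its arguments: {"type":"object","properties":{"series":{"type":"array","items":{"type":"array","items":{"type":"number"}}},"gripper":{"type":"number"},"squeeze":{"type":"number"}},"required":["series"]}

```bash
mkdir -p pics; python3 - <<'E'
from rig import r, imaging
import cv2,numpy as np,pickle
s=r.sense(); print({k:np.round(v,3) for k,v in s.items()})
for n in ["scene","side","wrist"]:
    f=imaging.grab_frame(n); pickle.dump(f,open(f"{n}0.pkl","wb"))
    cv2.imwrite(f"pics/{n}0.png",cv2.resize(f["frame"][:,:,::-1],(800,600)))
    print(n,f["intrinsics"].round(1).tolist(),np.round(f["origin"],1),np.round(f["rotation"],3).tolist())
E
```

```text
{'clock': np.float64(0.0), 'qpos': array([ 1.139,  0.354,  1.634, -0.   ,  1.155, -0.002]), 'qvel': array([ 0.001, -0.001, -0.001, -0.002,  0.001, -0.002]), 'joint_efforts': array([ 1.0000e-03, -6.0525e+01, -3.4207e+01, -0.0000e+00,  1.0000e-02,
       -0.0000e+00]), 'eef_pos': array([260.22 , 567.664, 199.15 ]), 'tcp_rot': array([-1.572, -0.   , -0.43 ]), 'contact_force': array([0.309, 0.217, 0.77 ]), 'wrist_torque': array([-0.035,  0.006,  0.015]), 'opening': np.float64(1.002)}
scene [[373.5, 0.0, 254.7], [0.0, 373.5, 193.2], [0.0, 0.0, 1.0]] [  89.2 -529.3  632.8] [-2.211, -0.021, -0.625]
side [[464.9, 0.0, 256.7], [0.0, 464.9, 196.2], [0.0, 0.0, 1.0]] [ 289.2 -890.5  773.5] [-2.213, -0.02, -0.207]
wrist [[283.4, 0.0, 254.3], [0.0, 283.4, 198.2], [0.0, 0.0, 1.0]] [185.6 602.1 372.6] [2.812, 0.002, 1.141]
```

View pics/scene0.png

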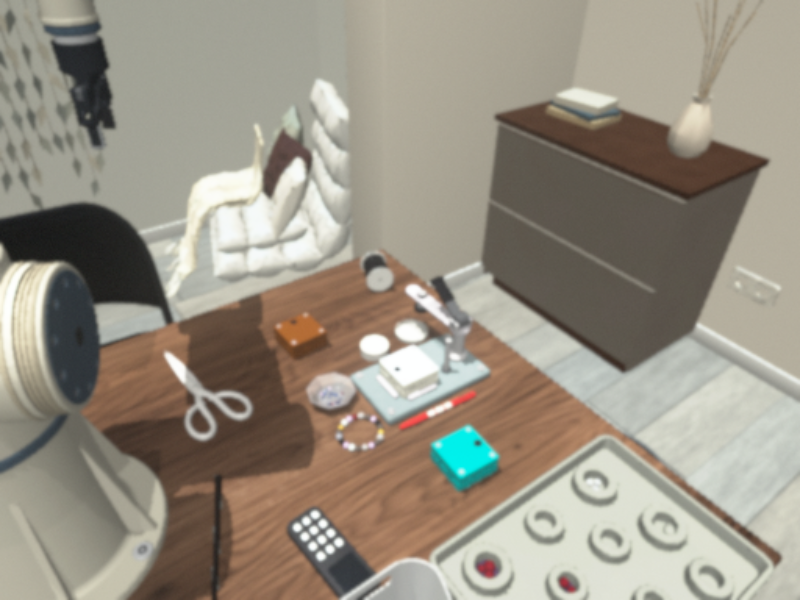

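View pics/side0.png

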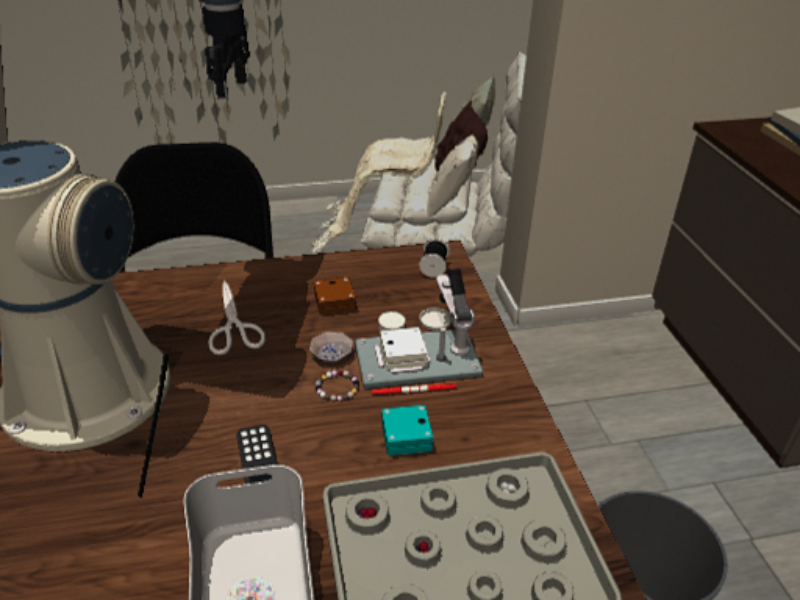

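View pics/wrist0.png

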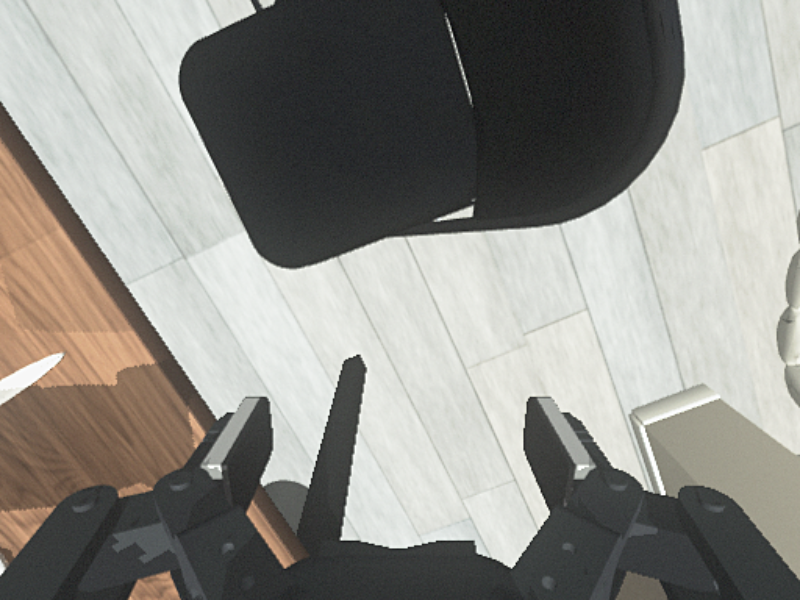

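The side view shows the candidates for the mould: off-white block on the grey clamp plate at (403,348), brown block at (335,295) and turquoise block at (408,430). I choose the off-white one. The strap swings away from the camera, with its pivot at about (461,340) and the black lever at (455,290). Next I measure from a close crop.

```bash
cat > h.py <<'E'
import numpy as np,cv2,pickle
from scipy.spatial.transform import Rotation as R
def cloud(f):
    K=f["intrinsics"];d=f["depth"];v,u=np.mgrid[:d.shape[0],:d.shape[1]]
    P=np.stack([(u-K[0,2])*d/K[0,0],(v-K[1,2])*d/K[1,1],d],-1)
    M=np.array(f["rotation"]); M=M if M.shape==(3,3) else R.from_euler('xyz',M).as_matrix()
    W=P@M.T+f["origin"]; W[d==0]=np.nan; return W
def crop(f,u0,u1,v0,v1,name,k=6):
    im=f["frame"][v0:v1,u0:u1,::-1]; cv2.imwrite(name,cv2.resize(im,None,fx=k,fy=k,interpolation=cv2.INTER_NEAREST))
E
python3 - <<'E'
from h import *
for n,(u0,u1,v0,v1) in dict(side=(215,320,150,260),scene=(190,320,155,280)).items():
    f=pickle.load(open(n+"0.pkl","rb")); W=cloud(f)
    crop(f,u0,u1,v0,v1,f"pics/{n}_crop.png",5)
    S=W[v0:v1,u0:u1].reshape(-1,3); C=f["frame"][v0:v1,u0:u1].reshape(-1,3).astype(int)
    tab=np.nanmedian(S[np.abs(S[:,2])<8][:,2]); print(n,"table z",tab)
    def box(m,lab):
        p=S[m]
        if len(p)<5: print(lab,len(p));return
        (c,wh,a)=cv2.minAreaRect(p[:,:2].astype(np.float32)); print(lab,len(p),np.round(c,1),np.round(wh,1),round(a,1),"z",np.round(np.nanpercentile(p[:,2],[5,50,95]),1))
    ok=~np.isnan(S[:,0])
    white=(C.min(1)>150)
    box(ok&white&(S[:,2]>38)&(S[:,2]<50),"mould top")
    box(ok&(S[:,2]>10)&(S[:,2]<18)&(C.min(1)>80)&(C.max(1)-C.min(1)<60),"plate")
    hi=ok&(S[:,2]>60)&(S[:,2]<180); box(hi,"high")
    p=S[hi]; c=C[hi]
    np.save(n+"_hi.npy",np.c_[p,c])
    print(np.round(np.percentile(p,[0,50,100],axis=0)))
E
```

```text
side table z -0.3337653640036251
mould top 414 [528.7  97.6] [345.3  73.9] 71.9 z [40.9 43.5 45.7]
plate 1403 [504.7  78.6] [363.3 225.8] 84.6 z [11.  13.8 17.2]
high 550 [582.3  18.9] [155.   53.9] 78.2 z [ 69.5  86.9 125.1]
[[541. -52.  60.]
 [578.  -2.  87.]
 [599.  98. 133.]]
scene table z 0.17956677184605496
mould top 647 [562.4  82.5] [354.2 115.8] 61.9 z [39.8 43.8 45.9]
plate 1927 [475.9  82.5] [367.7 260.9] 88.4 z [11.2 14.2 17.3]
high 704 [578.9  20.1] [152.3  53.8] 78.8 z [ 69.7  78.6 124.2]
[[538. -50.  60.]
 [574.   4.  79.]
 [596.  98. 131.]]
```

View pics/side_crop.png

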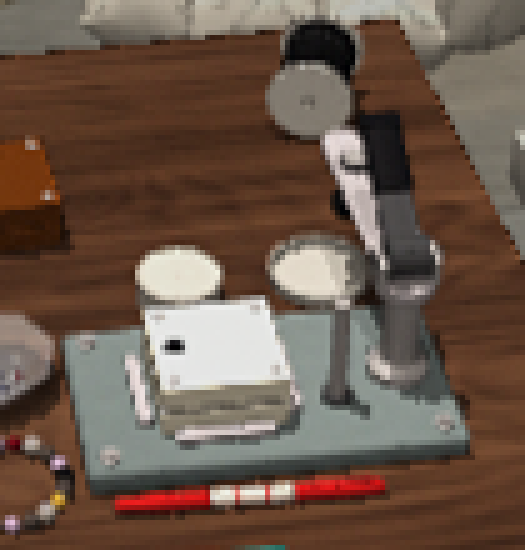

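View pics/scene_crop.png

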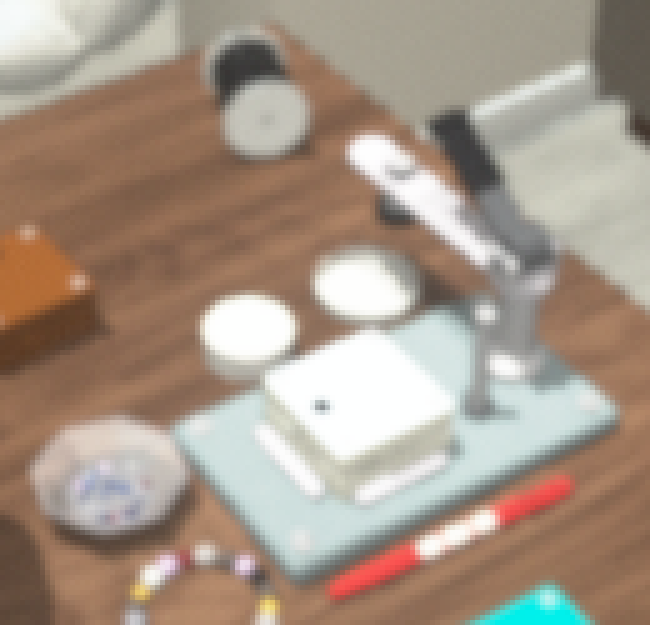

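```bash
python3 - <<'E'
from h import *
for n in ["side","scene"]:
    f=pickle.load(open(n+"0.pkl","rb")); W=cloud(f); C=f["frame"].astype(int)
    m0=(W[...,0]>380)&(W[...,0]<640)&(W[...,1]>-130)&(W[...,1]<110)
    def box(m,lab):
        k,l,st,_=cv2.connectedComponentsWithStats(m.astype(np.uint8)); i=1+np.argmax(st[1:,4]); p=W[l==i]
        (c,wh,a)=cv2.minAreaRect(p[:,:2].astype(np.float32)); print(n,lab,len(p),np.round(c,1),np.round(wh,1),round(a,1),'z',np.median(p[:,2]).round(1))
    z=W[...,2]
    box(m0&(z>40)&(z<48)&(C.min(2)>130),"mould")
    box(m0&(z>10)&(z<18)&(C[...,2]>=C[...,0]),"plate")
    # strap: z 72..78 ; lever >88
    p=W[m0&(z>71)&(z<79)]; (c,wh,a)=cv2.minAreaRect(p[:,:2].astype(np.float32)); print("z75",len(p),np.round(c,1),np.round(wh,1),round(a,1))
    for lo in range(60,136,8):
        q=W[m0&(z>=lo)&(z<lo+8)]
        if len(q): print(lo,len(q),np.round(np.median(q,0)),q.min(0).round(),q.max(0).round())
    for v in range(160,230,5):
      print(v,[(u,*W[v,u].round().astype(int)) for u in range(255,312,6) if m0[v,u] and W[v,u,2]>50])
E
```

```text
side mould 412 [487.5 -28.3] [64.2 66.8] 1.2 z 43.5
side plate 1127 [510.8 -30.3] [111.5 187.5] 88.2 z 13.4
z75 188 [581.4  20.1] [153.2  50.2] 78.9
60 18 [547. -47.  63.] [541. -52.  60.] [586. -27.  68.]
68 175 [575.  22.  74.] [542. -51.  68.] [595.  98.  76.]
76 66 [577.  24.  79.] [542. -50.  76.] [594.  90.  84.]
84 52 [579. -37.  88.] [562. -43.  85.] [599. -21.  92.]
92 71 [580. -26.  95.] [570. -44.  92.] [591. -11. 100.]
100 40 [580.  -8. 104.] [571. -16. 100.] [591.   0. 107.]
108 47 [580.   3. 112.] [570.  -6. 109.] [592.  16. 116.]
116 44 [579.  15. 120.] [570.   7. 116.] [590.  33. 124.]
124 36 [581.  25. 126.] [570.  17. 124.] [590.  33. 130.]
132 1 [571.  26. 133.] [571.  26. 133.] [571.  26. 133.]
160 []
165 []
170 []
175 [(291, np.int64(581), np.int64(24), np.int64(126))]
180 [(279, np.int64(569), np.int64(87), np.int64(69)), (285, np.int64(581), np.int64(73), np.int64(78)), (291, np.int64(578), np.int64(11), np.int64(121))]
185 [(285, np.int64(576), np.int64(52), np.int64(77)), (291, np.int64(577), np.int64(6), np.int64(109))]
190 [(285, np.int64(571), np.int64(33)
[... 2030 characters left out ...]
nt64(103))]
200 [(279, np.int64(570), np.int64(15), np.int64(75)), (285, np.int64(582), np.int64(7), np.int64(76)), (291, np.int64(576), np.int64(-20), np.int64(95)), (297, np.int64(585), np.int64(-32), np.int64(99))]
205 [(285, np.int64(570), np.int64(-7), np.int64(74)), (291, np.int64(569), np.int64(-30), np.int64(89)), (297, np.int64(579), np.int64(-39), np.int64(91))]
210 [(291, np.int64(562), np.int64(-38), np.int64(83)), (297, np.int64(581), np.int64(-38), np.int64(74))]
215 [(291, np.int64(570), np.int64(-32), np.int64(60)), (297, np.int64(581), np.int64(-40), np.int64(60))]
220 [(285, np.int64(539), np.int64(-46), np.int64(70))]
225 [(285, np.int64(540), np.int64(-46), np.int64(54))]
```

```bash
python3 - <<'E'
from h import *
for n in ["side","scene"]:
    f=pickle.load(open(n+"0.pkl","rb")); W=cloud(f); C=f["frame"].astype(int)
    z=W[...,2]; m=(W[...,0]>540)&(W[...,0]<625)&(W[...,1]>0)&(W[...,1]<110)&(z>71)&(z<79)&(C.min(2)>110)
    p=W[m][:,:2].astype(np.float32); vx,vy,x0,y0=cv2.fitLine(p,cv2.DIST_HUBER,0,.01,.01).ravel()
    print(n,len(p),"phi",np.degrees(np.arctan2(vy,vx)),"x at y=-32:",x0+vx/vy*(-32-y0),"x at 80",x0+vx/vy*(80-y0),cv2.minAreaRect(p),p[:,1].max())
    q=W[(z>45)&(z<60)&(W[...,0]>380)&(W[...,0]<750)&(W[...,1]>60)&(W[...,1]<330)]
    print(np.percentile(q,[2,50,98],axis=0).round())
    q=W[(z>85)&(z<140)&(W[...,0]>555)&(W[...,0]<605)&(W[...,1]>-60)&(W[...,1]<60)]
    q=q[q[:,2]>100]; print("lever",cv2.fitLine(q.astype(np.float32),cv2.DIST_HUBER,0,.01,.01).ravel().round(3))
    # tall things in the way
    q=W[(z>140)&(W[...,0]>200)&(W[...,0]<800)&(W[...,1]>-150)&(W[...,1]<500)]; print("tall",len(q),q.mean(0) if len(q) else '')
E
```

```text
side 112 phi 86.48032 x at y=-32: 570.9459 x at 80 577.8347 ((574.8959350585938, 49.39210510253906), (97.71045684814453, 19.773794174194336), 83.14714050292969) 97.975685
[[571.  62.  45.]
 [601. 224.  47.]
 [622. 257.  54.]]
lever [2.10000e-02 8.31000e-01 5.55000e-01 5.79925e+02 8.31700e+00 1.15393e+02]
tall 46 [237.39531015 497.40709233 312.14994582]
scene 208 phi -88.5978 x at y=-32: 576.93536 x at 80 574.1939 ((577.6605224609375, 49.75850296020508), (24.85195541381836, 96.9526138305664), 0.0673045739531517) 98.23359
[[567.  62.  45.]
 [597. 219.  47.]
 [617. 257.  58.]]
lever [-2.00000e-03  8.28000e-01  5.61000e-01  5.75780e+02  8.74500e+00
  1.15371e+02]
tall 50 [236.06810275 497.44920775 310.45084431]
```

Emit:
send_rows([
  [0.041,0,-0.0223,0,0,0],
  [0.041,0,-0.0223,0,0,0],
  [0.041,0,-0.0223,0,0,0],
  [0.041,0,-0.0223,0,0,0],
  [0.041,0,-0.0223,0,0,0],
  [0.041,0,-0.0223,0,0,0],
  [0.041,0,-0.0223,0,0,0],
  [0.041,0,-0.0223,0,0,0],
], gripper=0)

```text
clock: 0.95
eef_pos: [485.0, 267.6, 199.8]
tcp_rot: [-1.571, 0.0, -0.43]
contact_force: [0.8, 1.2, 0.5]
opening: 0.001
```

Emit:
send_rows([
  [0.041,0,-0.0223,0,0,0],
  [0.041,0,-0.0223,0,0,0],
  [0.041,0,-0.0223,0,0,0],
  [0.041,0,-0.0223,0,0,0],
  [0.041,0,-0.0223,0,0,0],
  [0,0,0,0,8.2,0],
  [0,0,0,0,8.2,0],
  [0,0,0,0,8.2,0],
])

```text
clock: 1.75
eef_pos: [624.1, 81.8, 199.4]
tcp_rot: [-1.572, 0.001, -0.866]
contact_force: [0.4, -0.1, 0.3]
opening: -0.0
```

Emit:
send_rows([
  [0,0,0,0,8.2,0],
  [0,0,0,0,8.2,0],
  [0,0,0,0,8.2,0],
  [0,0,0,0,8.2,0],
  [0,0,0,0,8.2,0],
  [0,0,0,0,0,0],
  [0,0,0,0,0,0],
])

```text
clock: 2.45
eef_pos: [624.0, 82.5, 199.7]
tcp_rot: [-1.571, -0.0, -1.57]
contact_force: [0.3, 0.2, -0.1]
opening: 0.003
```

```bash
python3 - <<'E'
from h import *
from rig import imaging
f=imaging.grab_frame("wrist"); pickle.dump(f,open("wrist1.pkl","wb"))
cv2.imwrite("pics/wrist1.png",cv2.resize(f["frame"][:,:,::-1],(640,480)))
W=cloud(f);z=W[...,2]
m=(z>70)&(z<79)&(W[...,0]>530)&(W[...,0]<610)&(W[...,1]>-20)&(W[...,1]<120)
print(m.sum(),cv2.minAreaRect(W[m][:,:2].astype(np.float32)))
E
```

```text
1533 ((582.1695556640625, 40.14246368408203), (24.330354690551758, 119.65550231933594), 0.13273948431015015)
```

View pics/wrist1.png

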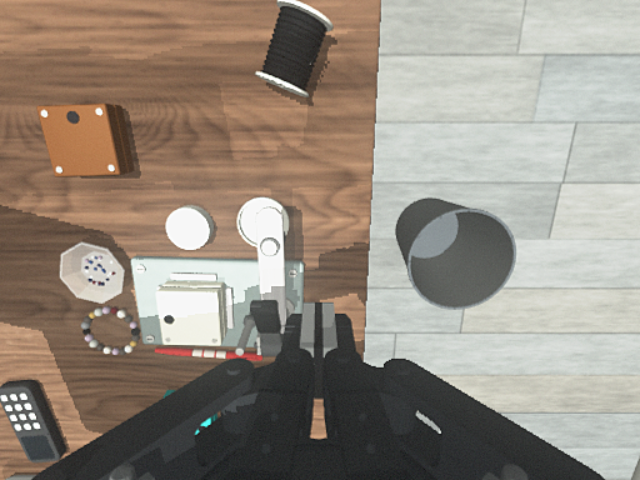

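The wrist view shows the strap's free end at about (270,215), pointing along +y, and the shut fingers at (318,330). They clear the strap on its outer (+x) side. Going down.

Emit:
send_rows([
  [0,0.034,0,0,0,0],
  [0,0.034,0,0,0,0],
  [0,0.034,0,0,0,0],
  [0,0.03,0,0,0,0],
  [0,0.005,0,0,0,0],
  [0,0,0,0,0,0],
])

```text
clock: 3.1
eef_pos: [623.6, 82.5, 62.4]
tcp_rot: [-1.573, -0.0, -1.573]
contact_force: [-0.5, 0.6, 0.9]
opening: 0.003
```

Emit:
send_rows([
  [0,0,-0.005,0,0,0],
  [0,0,-0.005,0,0,0],
  [0,0,-0.005,0,0,0],
  [0,0,-0.004,0,0,0],
  [0,0,0,0,0,0],
])

```text
clock: 3.6
eef_pos: [604.6, 82.6, 63.4]
tcp_rot: [-1.571, 0.0, -1.575]
contact_force: [-0.4, 0.1, 0.1]
opening: 0.0
```

Emit:
send_rows([
  [-0.0016,0,-0.0081,0,-4,0],
  [-0.0016,0,-0.0081,0,-4,0],
  [-0.0016,0,-0.0081,0,-4,0],
  [-0.0016,0,-0.0081,0,-4,0],
  [-0.0016,0,-0.0081,0,-4,0],
  [-0.0016,0,-0.0081,0,-4,0],
])

```text
clock: 4.2
eef_pos: [555.9, 83.9, 63.1]
tcp_rot: [-1.57, -0.0, -1.153]
contact_force: [0.1, -0.4, -0.0]
opening: 0.0
```

```bash
python3 - <<'E'
from h import *
from rig import imaging
for n in ["side"]:
    f=imaging.grab_frame(n); crop(f,200,330,120,250,f"pics/{n}2.png",5)
E
```

```text
(no output)
```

View pics/side2.png

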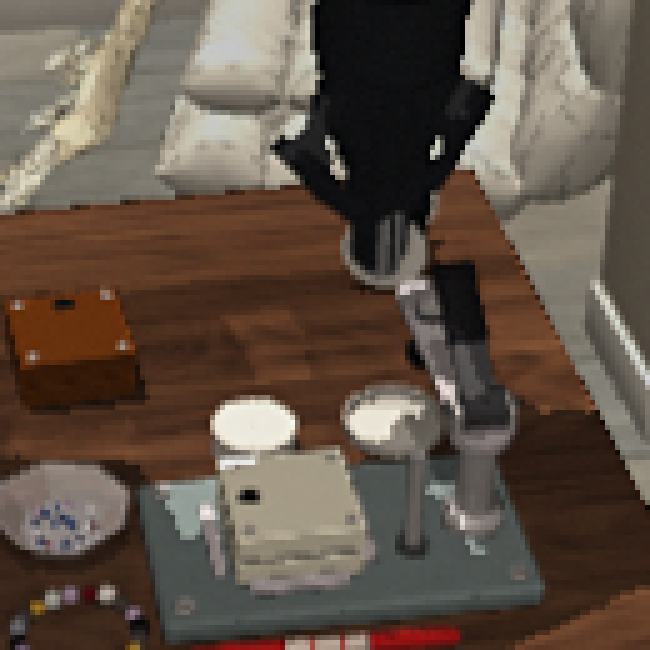

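```bash
python3 - <<'E'
from h import *
from rig import imaging,r
s=r.sense();print(s["eef_pos"].round(1),s["contact_force"].round(2),s["tcp_rot"].round(3))
for n in ["side","scene"]:
    f=imaging.grab_frame(n); pickle.dump(f,open(n+"3.pkl","wb")); W=cloud(f)
    M=R.from_euler('xyz',f["rotation"]).as_matrix() if np.shape(f["rotation"])==(3,) else np.array(f["rotation"])
    c=M.T@(s["eef_pos"]-f["origin"]); uv=f["intrinsics"]@c/c[2]; print(n,uv.round(1),"depth at",f["depth"][int(uv[1])-3,int(uv[0])],c[2])
    z=W[...,2]; C=f["frame"].astype(int)
    m=(W[...,0]>400)&(W[...,0]<625)&(W[...,1]>-10)&(W[...,1]<130)&(z>68)&(z<79)
    p=W[m]; print(len(p),p.min(0).round(),p.max(0).round(),cv2.minAreaRect(p[:,:2].astype(np.float32)))
f=pickle.load(open("scene3.pkl","rb")); crop(f,190,320,120,250,"pics/scene3.png",5)
f=imaging.grab_frame("wrist"); cv2.imwrite("pics/wrist3.png",f["frame"][:,:,::-1])
E
```

```text
[554.4  83.6  62.9] [-0.76 -0.35 -0.06] [-1.572  0.    -1.149]
side [273.7 183.4   1. ] depth at 1352.5721 1233.2753320347413
140 [568.  -5.  70.] [590.  97.  79.] ((574.7100219726562, 46.225067138671875), (103.11238098144531, 20.35009002685547), 84.18567657470703)
scene [257.3 192.4   1. ] depth at 1075.5786 957.4967941955102
246 [565.  -8.  69.] [590.  98.  79.] ((577.6973266601562, 44.954715728759766), (24.871646881103516, 106.54055786132812), 0.3541766107082367)
```

View pics/scene3.png

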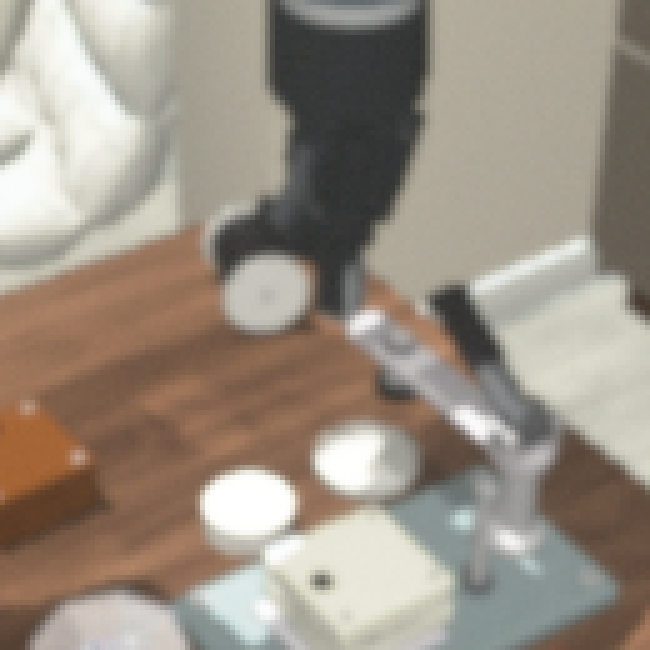

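View pics/wrist3.png

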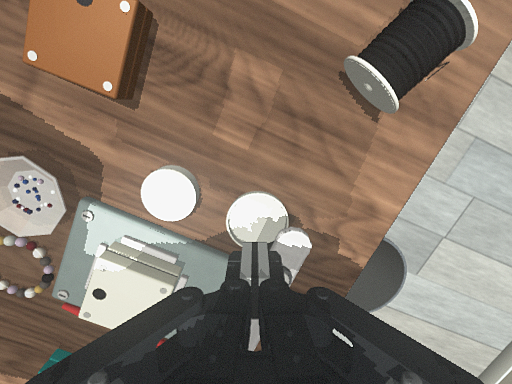

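```bash
python3 - <<'E'
from h import *
for n in ["side","scene"]:
    f=pickle.load(open(n+"3.pkl","rb")); W=cloud(f); C=f["frame"].astype(int)
    for lo in range(60,260,12):
        m=(W[...,2]>=lo)&(W[...,2]<lo+12)&(W[...,0]>430)&(W[...,0]<700)&(W[...,1]>40)&(W[...,1]<200)
        if m.sum(): p=W[m]; v,u=np.where(m); print(n,lo,m.sum(),p.min(0).round(),p.max(0).round(),np.median(p,0).round(),u.min(),u.max(),v.min(),v.max())
E
```

```text
side 60 6 [569.  51.  70.] [573.  86.  72.] [570.  67.  71.] 279 283 180 187
side 72 90 [568.  41.  72.] [590.  97.  82.] [578.  64.  75.] 279 288 176 189
side 84 3 [550.  73.  94.] [552.  78.  95.] [551.  76.  94.] 273 274 175 176
side 96 35 [540.  67.  98.] [569.  83. 108.] [553.  73. 104.] 269 280 170 175
side 108 47 [539.  66. 109.] [569.  83. 120.] [552.  74. 115.] 269 280 165 172
side 120 40 [538.  69. 121.] [568.  84. 131.] [552.  75. 126.] 269 280 162 168
side 132 52 [522.  60. 132.] [586.  87. 144.] [555.  72. 140.] 263 287 157 164
side 144 107 [519.  54. 144.] [594. 108. 156.] [552.  75. 149.] 262 290 148 163
side 156 119 [505.  51. 156.] [605. 102. 168.] [556.  73. 162.] 258 294 145 160
side 168 136 [496.  47. 168.] [614. 103. 180.] [558.  67. 175.] 254 297 141 157
side 180 184 [495.  45. 180.] [613. 108. 192.] [542.  64. 186.] 254 297 136 154
side 192 155 [509.  56. 192.] [600.  98. 204.] [549.  67. 198.] 260 292 135 147
side 204 73 [514.  56. 204.] [593.  90. 216.] [530.  64. 208.] 261 291 134 143
side 216 72 [516.  43. 217.] [590.  82. 228.] [535.  55. 224.] 262 292 130
[... 907 characters left out ...]
56.] [602.  91. 168.] [544.  70. 163.] 244 272 151 171
scene 168 108 [494.  49. 168.] [610.  95. 180.] [544.  66. 175.] 241 274 145 168
scene 180 154 [493.  47. 180.] [610. 100. 192.] [523.  63. 186.] 241 274 142 166
scene 192 133 [506.  57. 192.] [581.  83. 204.] [541.  65. 198.] 246 269 144 158
scene 204 71 [510.  56. 204.] [555.  77. 215.] [521.  65. 209.] 246 262 145 152
scene 216 78 [515.  44. 216.] [574.  96. 228.] [524.  61. 224.] 243 274 137 147
scene 228 161 [514.  43. 228.] [580.  97. 240.] [530.  55. 234.] 243 275 132 143
scene 240 156 [515.  45. 240.] [577.  96. 252.] [532.  53. 246.] 243 275 128 138
scene 252 159 [515.  44. 252.] [575.  96. 264.] [530.  54. 258.] 243 275 123 133
```

```bash
python3 - <<'E'
from h import *
for n in ["side","scene"]:
    f=pickle.load(open(n+"0.pkl","rb")); W=cloud(f)
    for lo in range(180,300,8):
        m=(W[...,2]>=lo)&(W[...,2]<lo+8)&(W[...,0]>180)&(W[...,0]<340)&(W[...,1]>480)&(W[...,1]<650)
        if m.sum(): p=W[m]; print(n,lo,m.sum(),p.min(0).round(),p.max(0).round())
f=pickle.load(open("side0.pkl","rb"));crop(f,110,180,0,80,"pics/grip0.png",7)
f=pickle.load(open("wrist1.pkl","rb"));W=cloud(f);C=f["frame"]
for v in range(236,300,8): print(v,[(u,*(W[v,u].round().astype(int).tolist()),int(f["depth"][v,u])) for u in (240,250,260,270)])
E
```

```text
side 236 3 [273. 607. 243.] [285. 608. 244.]
side 244 28 [232. 513. 244.] [289. 611. 252.]
side 252 40 [230. 508. 252.] [290. 612. 260.]
side 260 41 [231. 511. 260.] [291. 614. 268.]
side 268 38 [230. 509. 268.] [289. 611. 276.]
side 276 35 [231. 511. 276.] [290. 614. 284.]
side 284 39 [223. 495. 284.] [297. 626. 292.]
side 292 68 [221. 492. 292.] [301. 625. 300.]
scene 236 1 [240. 522. 244.] [240. 522. 244.]
scene 244 50 [228. 514. 244.] [286. 612. 252.]
scene 252 52 [228. 511. 252.] [288. 613. 260.]
scene 260 52 [228. 511. 260.] [288. 611. 268.]
scene 268 52 [228. 511. 268.] [288. 611. 276.]
scene 276 47 [228. 512. 276.] [288. 613. 284.]
scene 284 34 [222. 499. 284.] [293. 621. 292.]
scene 292 82 [217. 491. 292.] [299. 628. 300.]
236 [(240, 605, -14, 13, 398), (250, 619, -21, -1, 413), (260, 633, -21, 0, 413), (270, 648, -20, 0, 412)]
244 [(240, 605, -26, 14, 401), (250, 623, 92, 236, 153), (260, 628, 92, 236, 152), (270, 648, -34, 0, 417)]
252 [(240, 617, 89, 238, 152), (250, 623, 93, 245, 144), (260, 628, 93, 245, 144), (270, 633, 89, 238, 152)]
260 [(240, 618, 89, 247, 143), (250, 623, 93, 254, 136), (260, 628, 93, 253, 136), (270, 633, 89, 247, 143)]
268 [(240, 618, 88, 253, 138), (250, 623, 92, 260, 130), (260, 628, 93, 261, 129), (270, 633, 89, 254, 137)]
276 [(240, 619, 93, 267, 123), (250, 623, 93, 266, 124), (260, 627, 93, 267, 123), (270, 632, 89, 261, 131)]
284 [(240, 619, 95, 276, 114), (250, 623, 89, 267, 124), (260, 627, 94, 274, 117), (270, 631, 96, 276, 114)]
292 [(240, 619, 94, 279, 112), (250, 623, 89, 272, 120), (260, 627, 93, 278, 113), (270, 631, 93, 278, 112)]
```

View pics/grip0.png

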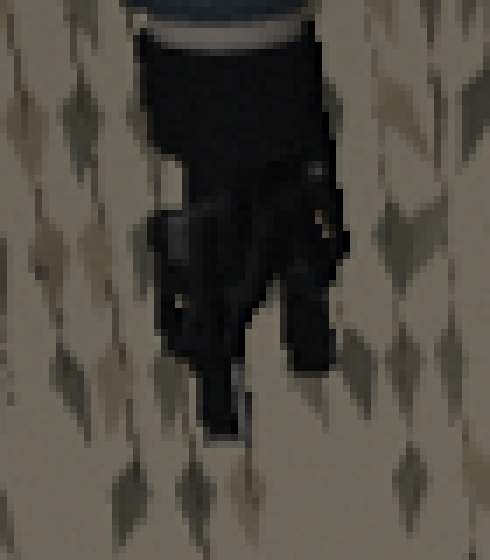

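Both fixed cameras and the wrist camera put the shut fingertips about 31 mm higher than the reported TCP: 94 mm against 63 mm now, and 244 mm against 213 mm at the start. So the sweep passed over the strap without touching it. I'll back off and repeat it 32 mm lower, using the camera-measured tip height.

Emit:
send_rows([
  [0.0021,0,0.008,0,4,0],
  [0.0021,0,0.008,0,4,0],
  [0.0021,0,0.008,0,4,0],
  [0.0021,0,0.008,0,4,0],
  [0.0021,0,0.008,0,4,0],
  [0.0021,0,0.008,0,4,0],
  [0,0,0.018,0,0,0],
  [0,0,0,0,0,0],
])

```text
clock: 5.2
eef_pos: [626.0, 83.0, 63.2]
tcp_rot: [-1.568, 0.0, -1.577]
contact_force: [0.8, -0.1, -0.1]
opening: -0.0
```

Emit:
send_rows([
  [0,0.01,0,0,0,0],
  [0,0.01,0,0,0,0],
  [0,0.01,0,0,0,0],
  [0,0.002,0,0,0,0],
  [0,0,0,0,0,0],
])

```text
clock: 5.7
eef_pos: [622.4, 82.9, 30.0]
tcp_rot: [-1.572, -0.0, -1.575]
contact_force: [-0.1, 0.4, -0.5]
opening: -0.0
```

```bash
python3 - <<'E'
from h import *
from rig import imaging,r
for n in ["side","scene"]:
    f=imaging.grab_frame(n); crop(f,*((230,330,130,230) if n=="side" else (220,320,130,230)),f"pics/{n}4.png",5); W=cloud(f)
    for lo in (50,60,70,80,90,110):
        m=(W[...,2]>=lo)&(W[...,2]<lo+10)&(W[...,0]>598)&(W[...,0]<700)&(W[...,1]>40)&(W[...,1]<140)
        if m.sum(): p=W[m]; print(n,lo,m.sum(),p.min(0).round(),p.max(0).round())
a=cv2.imread("pics/side4.png");b=cv2.imread("pics/scene4.png");cv2.imwrite("pics/both4.png",cv2.resize(np.hstack([a,b]),(800,400)))
E
```

```text
side 60 16 [613.  69.  62.] [633.  77.  70.]
side 70 27 [611.  67.  70.] [635.  78.  80.]
side 80 33 [609.  69.  80.] [636.  88.  90.]
side 90 34 [609.  68.  90.] [637.  86. 100.]
side 110 97 [598.  63. 110.] [660.  94. 120.]
scene 60 5 [609.  75.  61.] [615.  85.  70.]
scene 70 11 [606.  75.  72.] [611.  88.  79.]
scene 80 8 [605.  76.  82.] [634.  88.  90.]
scene 90 25 [606.  70.  91.] [634.  88. 100.]
scene 110 73 [598.  69. 110.] [658.  94. 120.]
```

View pics/both4.png

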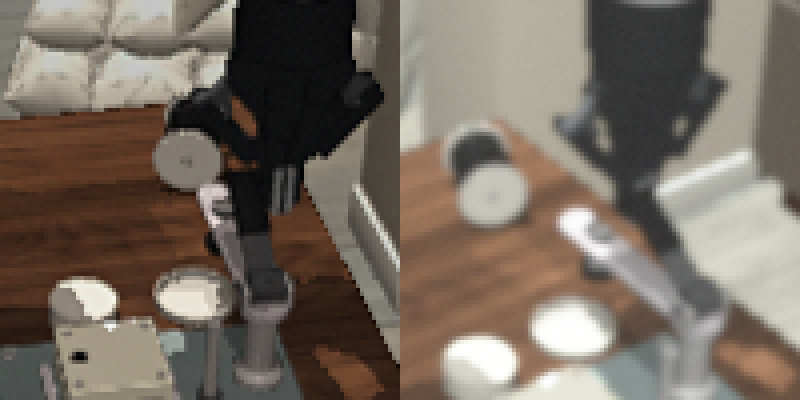

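Side view: the fingertips at (285,205) now sit at strap height, just outside the strap's free end at (213,190). Sweep.

Emit:
send_rows([
  [-0.002,0,-0.005,0,0,0],
  [0,0,-0.005,0,0,0],
  [0,0,-0.005,0,0,0],
  [0,0,-0.003,0,0,0],
  [0,0,0,0,0,0],
])

```text
clock: 6.3
eef_pos: [604.8, 85.1, 31.1]
tcp_rot: [-1.571, 0.0, -1.575]
contact_force: [-0.1, 0.2, 0.4]
opening: 0.001
```

Emit:
send_rows([
  [-0.0016,0,-0.0081,0,-4,0],
  [-0.0016,0,-0.0081,0,-4,0],
  [-0.0016,0,-0.0081,0,-4,0],
  [-0.0016,0,-0.0081,0,-4,0],
  [-0.0016,0,-0.0081,0,-4,0],
])

```text
clock: 6.8
eef_pos: [564.4, 87.4, 31.1]
tcp_rot: [-1.57, -0.0, -1.223]
contact_force: [0.8, -0.6, 0.2]
opening: -0.001
```

```bash
python3 - <<'E'
from h import *
from rig import imaging,r
f=imaging.grab_frame("side"); crop(f,200,330,120,250,"pics/side5.png",5)
E
```

```text
(no output)
```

View pics/side5.png

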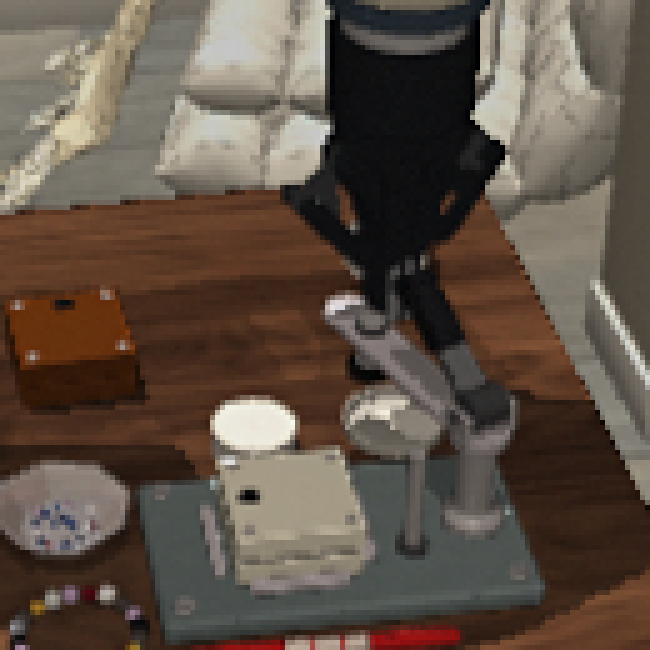

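The strap is now turning with the finger: its free end has moved to (345,305). Continuing.

Emit:
send_rows([
  [-0.0016,0,-0.0081,0,-4,0],
  [-0.0016,0,-0.0081,0,-4,0],
  [-0.0016,0,-0.0081,0,-4,0],
  [-0.0016,0,-0.0081,0,-4,0],
  [-0.0016,0,-0.0081,0,-4,0],
  [-0.0016,0,-0.0081,0,-4,0],
  [-0.0016,0,-0.0081,0,-4,0],
])

```text
clock: 7.55
eef_pos: [511.1, 67.2, 31.1]
tcp_rot: [-1.57, -0.001, -0.736]
contact_force: [0.3, 0.5, 0.5]
opening: 0.004
```

Emit:
send_rows([
  [-0.0016,0,-0.0081,0,-4,0],
  [-0.0016,0,-0.0081,0,-4,0],
  [-0.0016,0,-0.0081,0,-4,0],
  [-0.0016,0,-0.0081,0,-4,0],
  [-0.0016,0,-0.0081,0,-4,0],
  [-0.0016,0,-0.0081,0,-4,0],
  [-0.0016,0,-0.0081,0,-4,0],
])

```text
clock: 8.25
eef_pos: [473.3, 24.2, 31.1]
tcp_rot: [-1.57, -0.001, -0.247]
contact_force: [-0.4, -0.1, 0.3]
opening: 0.002
```

```bash
python3 - <<'E'
from h import *
from rig import imaging,r
f=imaging.grab_frame("side"); crop(f,200,330,120,250,"pics/side6.png",5)
E
```

```text
(no output)
```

View pics/side6.png

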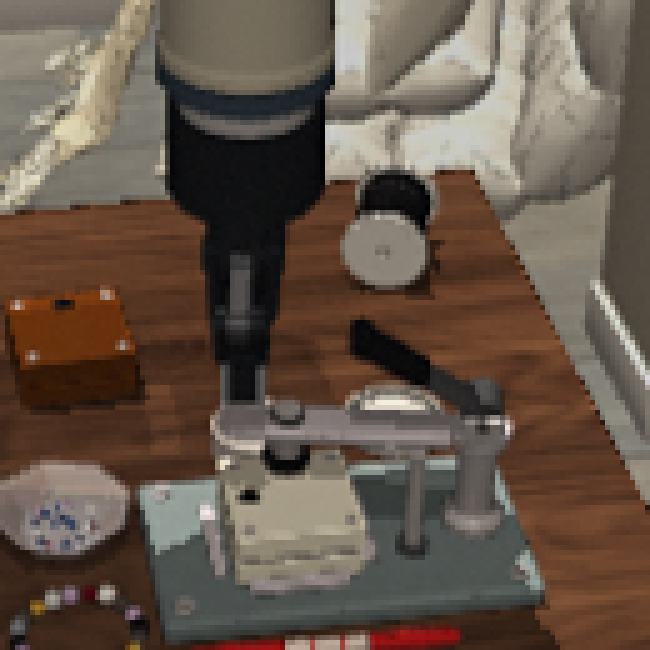

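Emit:
send_rows([
  [-0.0016,0,-0.0081,0,-4,0],
  [-0.0016,0,-0.0081,0,-4,0],
  [-0.0014,0,-0.006,0,-3,0],
  [0,0,-0.002,0,0,0],
  [0,0,0,0,0,0],
])

```text
clock: 8.8
eef_pos: [464.4, 1.3, 31.0]
tcp_rot: [-1.571, -0.0, -0.06]
contact_force: [0.1, 0.4, 0.1]
opening: 0.002
```

Emit:
send_rows([
  [0,0,-0.002,0,0,0],
  [0,0,-0.001,0,0,0],
  [0,0,0,0,0,0],
])

```text
clock: 9.1
eef_pos: [464.2, -0.3, 30.9]
tcp_rot: [-1.569, -0.0, -0.059]
contact_force: [1.3, 10.8, 0.9]
opening: -0.002
```

```bash
python3 - <<'E'
from h import *
from rig import imaging,r
print(r.sense()["contact_force"])
f=imaging.grab_frame("side"); crop(f,200,330,120,250,"pics/side7.png",5); W=cloud(f)
z=W[...,2]; m=(z>71)&(z<79)&(W[...,0]>440)&(W[...,0]<560)&(W[...,1]>-60)&(W[...,1]<-5)
p=W[m][:,:2].astype(np.float32); print(cv2.minAreaRect(p),cv2.fitLine(p,cv2.DIST_HUBER,0,.01,.01).ravel())
E
```

```text
[ 1.25969256 10.76375744  0.89575198]
((506.4833068847656, -29.057567596435547), (33.1455078125, 108.5176010131836), 82.61927032470703) [ 9.9808735e-01 -6.1819371e-02  5.0498285e+02 -3.1571466e+01]
```

View pics/side7.png

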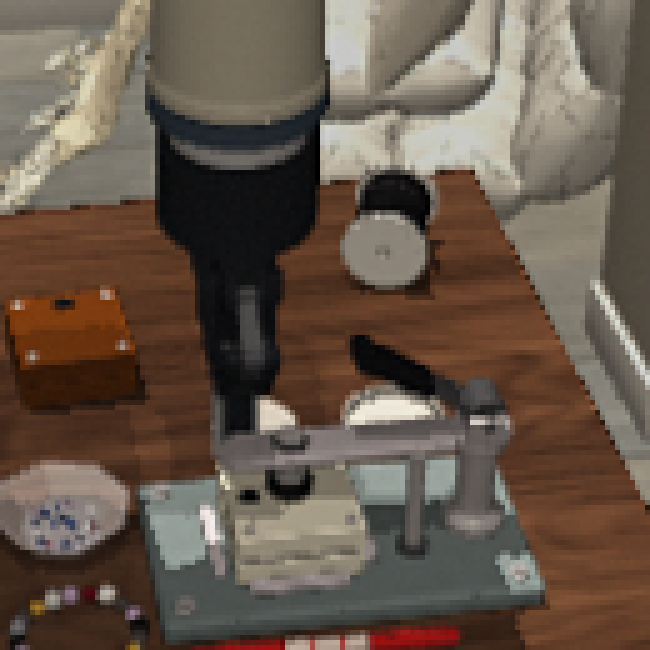

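The strap lies over the mould against the stop post at (415,460), with 10.8 N of reaction. The lever is still up. Backing off sideways, then up.

Emit:
send_rows([
  [0,0,0.01,0,0,0],
  [0,0,0.012,0,0,0],
  [0,-0.03,0,0,0,0],
  [0,-0.03,0,0,0,0],
  [0,-0.03,0,0,0,0],
  [0,-0.01,0,0,0,0],
  [0,0,0,0,0,0],
])

```text
clock: 9.85
eef_pos: [466.3, 20.9, 132.1]
tcp_rot: [-1.571, -0.003, -0.056]
contact_force: [-0.5, 0.2, -0.2]
opening: -0.0
```

```bash
python3 - <<'E'
from h import *
from rig import imaging,r
for n in ["side","scene"]:
    f=imaging.grab_frame(n); W=cloud(f); z=W[...,2]; C=f["frame"].astype(int)
    if n=="side": crop(f,200,330,120,250,"pics/side8.png",5)
    m=(z>71)&(z<79)&(W[...,0]>440)&(W[...,0]<560)&(W[...,1]>-60)&(W[...,1]<-5)
    p=W[m][:,:2].astype(np.float32); print(n,"strap",cv2.minAreaRect(p))
    m=(z>96)&(z<145)&(W[...,0]>500)&(W[...,0]<600)&(W[...,1]>-60)&(W[...,1]<-5)
    p=W[m]; print("lever",len(p),p.min(0).round(),p.max(0).round(),p.mean(0).round(),cv2.minAreaRect(p[:,:2].astype(np.float32)),cv2.fitLine(p.astype(np.float32),cv2.DIST_HUBER,0,.01,.01).ravel().round(3))
    m=(z>40)&(z<48)&(C.min(2)>110)&(W[...,0]>440)&(W[...,0]<530)&(W[...,1]>-70)&(W[...,1]<20)
    print("mould",cv2.minAreaRect(W[m][:,:2].astype(np.float32)))
E
```

```text
side strap ((506.95404052734375, -29.385114669799805), (33.70093536376953, 107.35066223144531), 82.41594696044922)
lever 152 [515. -43.  96.] [586. -18. 132.] [542. -34. 114.] ((550.5772094726562, -30.61235237121582), (22.669960021972656, 70.899658203125), 88.17268371582031) [ 8.64000e-01 -2.20000e-02 -5.03000e-01  5.43512e+02 -3.52130e+01
  1.13087e+02]
mould ((486.7876281738281, -34.98613739013672), (55.99824142456055, 63.019775390625), 86.85589599609375)
scene strap ((503.65911865234375, -32.09809112548828), (34.00957107543945, 111.76392364501953), 87.72989654541016)
lever 133 [512. -40.  96.] [581. -17. 131.] [536. -33. 116.] ((546.4846801757812, -29.28662872314453), (22.395601272583008, 68.85416412353516), 87.31259155273438) [ 8.73000e-01 -8.00000e-03 -4.87000e-01  5.37570e+02 -3.42260e+01
  1.15281e+02]
mould ((484.4584655761719, -29.70294189453125), (62.933570861816406, 66.18301391601562), 85.99867248535156)
```

View pics/side8.png

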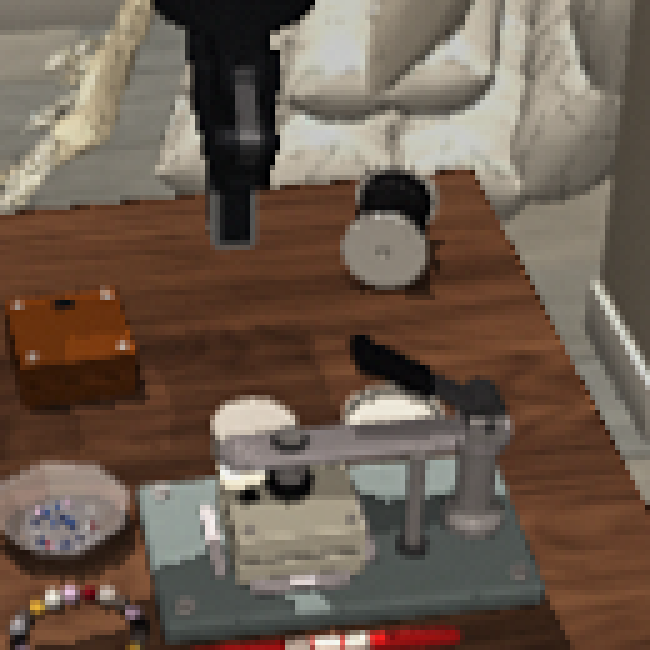

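Emit:
send_rows([
  [0.02,0,-0.016,0,0,0],
  [0.02,0,-0.016,0,0,0],
  [0.0186,0,-0.0156,0,0,0],
  [0,0,0,0,0,0],
  [0,0.01,0,0,0,0],
  [0,0.01,0,0,0,0],
  [0,0,0,0,0,0],
])

```text
clock: 10.65
eef_pos: [518.7, -29.8, 108.5]
tcp_rot: [-1.571, 0.004, -0.056]
contact_force: [0.4, -0.2, 1.0]
opening: -0.003
```

```bash
python3 - <<'E'
from h import *
from rig import imaging,r
ims=[]
for n,c in dict(side=(220,320,110,210),scene=(200,300,110,210)).items():
    f=imaging.grab_frame(n); crop(f,*c,"pics/t.png",4); ims.append(cv2.imread("pics/t.png"))
cv2.imwrite("pics/both9.png",np.hstack(ims))
E
```

```text
(no output)
```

View pics/both9.png

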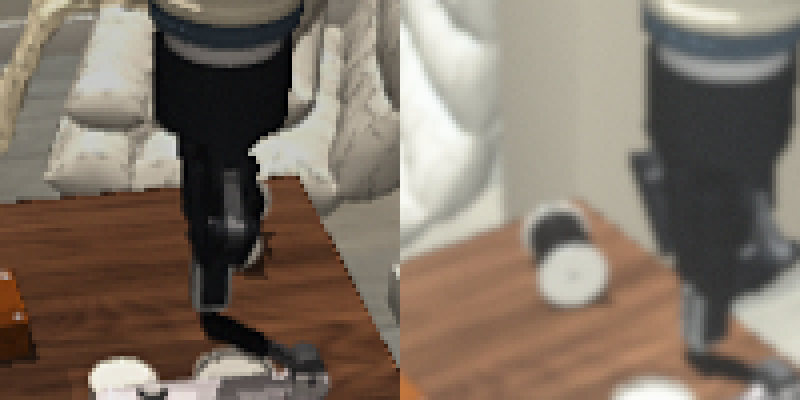

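The fingertips at (210,300) stand just above the lever's black end at (215,320). Shifting 4 mm inward, then pressing down.

Emit:
send_rows([
  [0.004,0,0,0,0,0],
  [0,0.004,0,0,0,0],
  [0,0.004,0,0,0,0],
  [0,0.004,0,0,0,0],
  [0,0.004,0,0,0,0],
  [0,0,0,0,0,0],
])

```text
clock: 11.35
eef_pos: [524.2, -30.6, 94.2]
tcp_rot: [-1.571, 0.002, -0.056]
contact_force: [-0.1, 0.4, 0.4]
opening: -0.003
```

Emit:
send_rows([
  [0,0.004,0,0,0,0],
  [0,0.004,0,0,0,0],
  [0,0.004,0,0,0,0],
  [0,0.003,0,0,0,0],
  [0,0,0,0,0,0],
])

```text
clock: 11.85
eef_pos: [525.3, -30.7, 79.5]
tcp_rot: [-1.571, -0.0, -0.056]
contact_force: [0.1, -0.5, -0.0]
opening: 0.001
```

```bash
python3 - <<'E'
from h import *
from rig import imaging,r
print(r.sense()["contact_force"])
ims=[]
for n,c in dict(side=(220,320,130,230),scene=(210,310,130,230)).items():
    f=imaging.grab_frame(n); crop(f,*c,"pics/t.png",4); ims.append(cv2.imread("pics/t.png"))
cv2.imwrite("pics/both10.png",np.hstack(ims))
E
```

```text
[ 0.11949825 -0.52286716 -0.03545093]
```

View pics/both10.png

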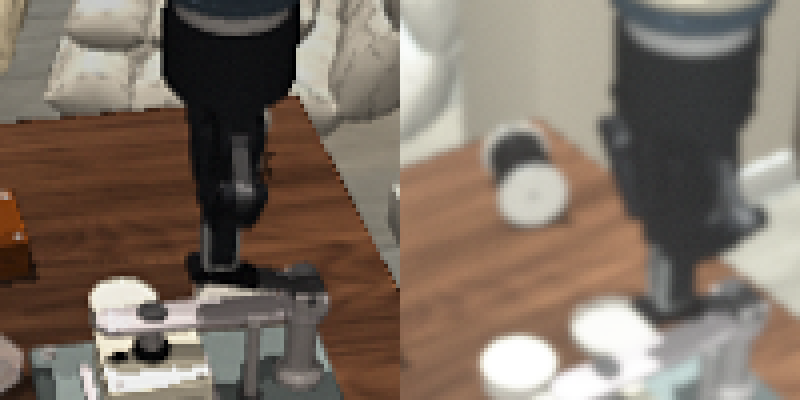

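The lever is following the tip down and is now near (225,270), only slightly above level. Continuing to the stop.

Emit:
send_rows([
  [0,0.004,0,0,0,0],
  [0,0.004,0,0,0,0],
  [0,0.004,0,0,0,0],
  [0,0.002,0,0,0,0],
  [0,0,0,0,0,0],
])

```text
clock: 12.45
eef_pos: [524.6, -30.6, 65.4]
tcp_rot: [-1.571, 0.001, -0.056]
contact_force: [1.0, -0.6, 0.5]
opening: 0.003
```

Emit:
send_rows([
  [0,0.002,0,0,0,0],
  [0,0.001,0,0,0,0],
  [0,0,0,0,0,0],
])

```text
clock: 12.75
eef_pos: [525.0, -30.7, 62.8]
tcp_rot: [-1.571, 0.0, -0.056]
contact_force: [-1.2, 0.2, 1.8]
opening: -0.002
```

Emit:
send_rows([
  [0,0.001,0,0,0,0],
  [0,0.001,0,0,0,0],
  [0,0,0,0,0,0],
])

```text
clock: 13.05
eef_pos: [524.9, -30.6, 60.8]
tcp_rot: [-1.571, 0.0, -0.056]
contact_force: [-0.7, 0.5, 2.7]
opening: 0.0
```

Emit:
send_rows([
  [0,0.001,0,0,0,0],
  [0,0.001,0,0,0,0],
  [0,0,0,0,0,0],
])

```text
clock: 13.35
eef_pos: [524.8, -30.7, 59.3]
tcp_rot: [-1.571, 0.0, -0.056]
contact_force: [-4.7, 0.3, 10.6]
opening: -0.005
```

Emit:
send_rows([
  [0,0.001,0,0,0,0],
  [0,0.0005,0,0,0,0],
  [0,0,0,0,0,0],
  [0,0,0,0,0,0],
])

```text
clock: 13.75
eef_pos: [524.9, -30.7, 58.8]
tcp_rot: [-1.571, 0.0, -0.056]
contact_force: [-9.5, -0.2, 23.6]
opening: 0.001
```

```bash
python3 - <<'E'
from h import *
from rig import imaging,r
ims=[]
for n,c in dict(side=(220,320,130,230),scene=(210,310,130,230)).items():
    f=imaging.grab_frame(n); crop(f,*c,"pics/t.png",4); ims.append(cv2.imread("pics/t.png"))
cv2.imwrite("pics/both11.png",np.hstack(ims))
E
```

```text
(no output)
```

View pics/both11.png

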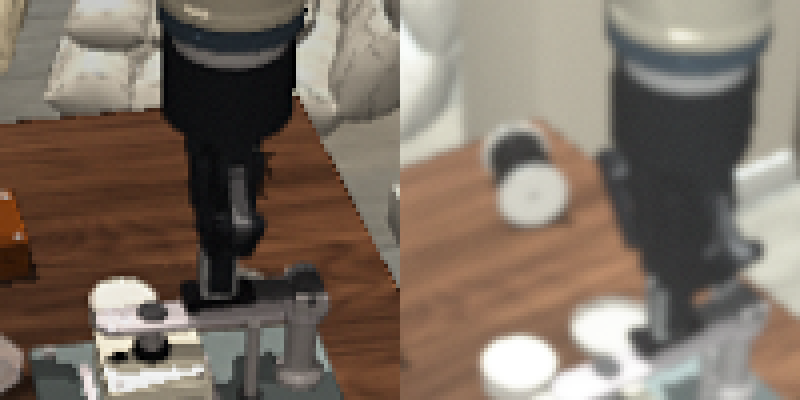

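The side view shows the lever level along the strap, with its end at (185,295), and 24 N of reaction, so it is at its stop. Retreating straight up.

Emit:
send_rows([
  [0,-0.01,0,0,0,0],
  [0,-0.03,0,0,0,0],
  [0,-0.04,0,0,0,0],
  [0,-0.04,0,0,0,0],
  [0,0,0.04,0,0,0],
  [0,0,0.04,0,0,0],
  [0,0,0.04,0,0,0],
  [0,0,0,0,0,0],
])

```text
clock: 14.65
eef_pos: [532.6, 93.1, 177.7]
tcp_rot: [-1.569, -0.002, -0.053]
contact_force: [-0.2, -1.5, -0.5]
opening: 0.006
```

```bash
python3 - <<'E'
from h import *
from rig import imaging,r
s=r.sense();print(s["contact_force"].round(2),s["clock"])
ims=[]
for n,c in dict(side=(200,330,130,260),scene=(190,320,150,280)).items():
    f=imaging.grab_frame(n); crop(f,*c,"pics/t.png",3); ims.append(cv2.imread("pics/t.png")); W=cloud(f);z=W[...,2];C=f["frame"].astype(int)
    m=(z>80)&(z<140)&(W[...,0]>490)&(W[...,0]<560)&(W[...,1]>-60)&(W[...,1]<-5)
    p=W[m]; print(n,"lever",len(p),p.min(0).round(),p.max(0).round(),cv2.fitLine(p.astype(np.float32),cv2.DIST_HUBER,0,.01,.01).ravel().round(3),cv2.minAreaRect(p[:,:2].astype(np.float32)))
    far=p[p[:,0]<515]; near=p[p[:,0]>535]; print(np.median(far,0),np.median(near,0))
    m=(z>40)&(z<48)&(C.min(2)>110)&(W[...,0]>440)&(W[...,0]<530)&(W[...,1]>-70)&(W[...,1]<20)
    print("mould",cv2.minAreaRect(W[m][:,:2].astype(np.float32)),np.percentile(W[m][:,2],[5,95]))
cv2.imwrite("pics/both12.png",np.hstack(ims))
E
```

```text
[-0.21 -1.5  -0.45] 14.65
side lever 157 [505. -42.  81.] [560. -16.  94.] [ 9.97000e-01 -7.30000e-02 -2.30000e-02  5.32134e+02 -3.37460e+01
  8.86320e+01] ((532.530029296875, -29.9355411529541), (24.57419776916504, 55.5905876159668), 86.44226837158203)
[509.77882324 -32.90733025  89.19934999] [545.10809896 -34.96986206  88.51720753]
mould ((487.3607177734375, -33.607505798339844), (60.401206970214844, 63.52462387084961), 86.7254867553711) [40.84707481 45.40885154]
scene lever 181 [501. -40.  82.] [560. -18.  94.] [ 9.98000e-01 -5.90000e-02 -2.20000e-02  5.28784e+02 -3.17800e+01
  8.98380e+01] ((530.557373046875, -29.587936401367188), (20.39463996887207, 59.47500228881836), 87.41856384277344)
[506.13561851 -30.77528661  90.07807514] [547.73102662 -32.37292723  89.22889776]
mould ((483.8621520996094, -28.94031524658203), (65.10638427734375, 64.48268127441406), 87.50048828125) [41.59180563 45.94086123]
```

View pics/both12.png

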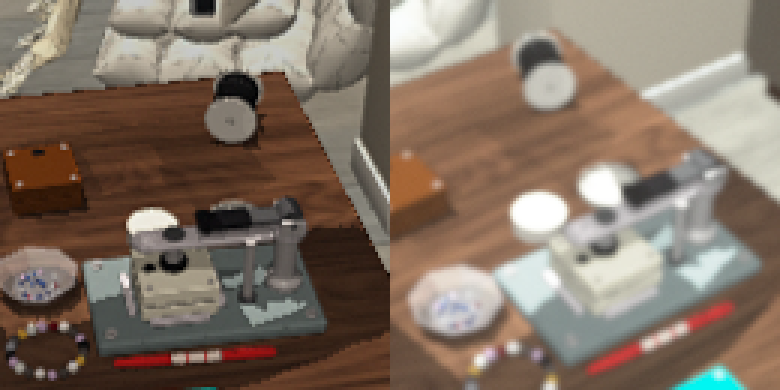

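Both views show the strap over the mould, the lever level (slope about 0.02 rad), the foot on the mould, the mould in place and the arm clear.

```bash
python3 - <<'E'
from rig import r
print(r.sign_off())
E
```

```text
the job is handed in; nothing more can be done
None
```

I closed the quick clamp and handed the job in at about 14.7 s of the 43 s allowed; the hand-in gave no verdict.

- **Strap:** I pushed it round with the back of the shut fingers until it met the stop post, with 10.8 N of reaction. The lever was still up at that point.
- **Lever:** I pressed it down with the fingertips until it stopped, with about 24 N of reaction. Then I backed clear of everything.

**Last checks:**
- The lever measured about 0.02 rad off level in both fixed cameras, so about 0.58 of its 0.60 rad.
- The strap was over the mould at its post and the foot was on the mould.
- The mould was within about 1 mm of its start in the scene view. The side view gave about 5 mm, but the strap hides part of the mould there.
- The bystanders looked unmoved in the pictures; I did not measure them.
- I did not measure the foot's force directly.

**What disagreed:** all three cameras put the fingertips about 31 mm higher than the reported TCP. Because of this, my first sweep passed above the strap without touching it. I repeated it using the camera height. If the judge places the grasp point by the reported TCP, that first sweep, and also the lever press, could count as taking hold of the strap or lever. By the cameras the fingertips never straddled either one.

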